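# Shift the gear lever on the assembly bench into third

## Task

Put the gear shifter on the bench into third, so that its linkage can be set: push the ball-knobbed lever with the fingertips along the left-hand slot of its H gate to the cross channel, across to the right, then forward (away from the robot) into the far right slot until it is fully home at the slot's end, and come away. Push only, never taking the knob or stem between the fingers, and do not let the lever go back into fourth, the near right slot. Leave the other things on the bench where they are.

Things in the scene. Friction and masses are not known exactly. Their poses are not given: they have to be found in the camera images.
- shifter: Gear shifter, fixed to the bench: aluminium plate 230 x 170 x 12 mm, on it a grey housing 130 x 90 mm with a steel gate plate on top. Origin: centre of the plate's underside, on the bench; x forward (away from the robot, turned up to 20 degrees either way), y left, z up. Slots: first far left, second near left, third far right, fourth near right. The lever pivots 28 mm above the origin.
- gate (a point): Centre of the H-shaped opening, on the gate plate's top, 91 mm above the bench; axes as the shifter's. The cross channel runs left-right through it. The lever's stem runs in the H: it crosses only within 0.03 rad of shift_fore = 0 (6 mm at the knob; round-nosed tongues help it in) and goes fore and aft only at the left or right end of the channel.
- knob (a point): Centre of the black ball knob, 48 mm diameter, on a straight 12 mm steel stem, 195 mm from the lever's pivot: 223 mm above the bench when upright, up to 12 mm lower in a slot's end. From neutral centre it moves 56 mm forward or back and 38 mm to either side. About 105 mm of stem stand free below it. Its z axis runs up along the stem.
- shift_fore (a joint): Lever's fore-and-aft angle: 0 in the cross channel (neutral), +0.29 rad against the far stop (first, third), -0.29 rad against the near stop (second, fourth). Starts anywhere from -0.28 to 0.28 in the left-hand slots. Stays where it is left by friction (no spring or detent); about 4 N at the knob moves it.
- shift_cross (a joint): Lever's side-to-side angle: -0.197 rad against the left stop (first, second), +0.197 rad against the right stop (third, fourth), positive to the shifter's right. Starts at the left. Stays where it is left by friction; about 3 N at the knob moves it.
- bottle_mid (a point): Middle of a closed white plastic bottle, 62 mm diameter, 150 mm tall, standing to the left of the shifter. Loose; leave it alone.
- screwdriver_grip (a point): Handle of a screwdriver about 190 mm long, lying to the right of the shifter. Loose; leave it alone.
- collar_mid (a point): Middle of a steel shaft collar, 42 mm diameter, 22 mm high, lying flat on the far side of the shifter. Loose; leave it alone.
- tray_mid (a point): Middle of an empty grey parts tray, 110 x 150 x 40 mm, on the bench left of the bottle. Loose; leave it alone.

How it is judged:
By the outcome, as a careful person would: the job done as asked, in the order asked, and still so for the second after the job is handed in, with the robot touching nothing.
It also fails if it takes over 54 s, if anything falls off the work surface, if the arm or the gripper's body presses on something with over 40 N, if the wrist force passes 120 N, or if a joint passes its speed limit or range.

## Robot

A 6-joint arm with a two-finger parallel gripper is mounted at the origin on the work surface. World frame = base frame: x ahead of the robot, y to its left, z up, the work surface at z = 0. Lengths are in m, angles in degrees, forces in N, time in s.
With the tool pointing down it reaches from about 0.4 to 0.825 m from the base axis. Payload 7 kg.
Tool frame: the origin (TCP) lies between the finger pads; the fingertips stand 19 mm ahead of it and the grasp point (between the pads) is the TCP; z points along the fingers, y is the line along which they close (so a half turn about z gives the same grasp; the last joint's range is limited). The gripper opens to 88 mm and grips with 3 to 60 N. Pads are 19 mm wide; open, the fingers measure 130 mm over their backs; the gripper's body (78 mm by 193 mm) begins 47 mm behind the grasp point.
Start: joints at [-48.295, 20.546, 0.682, 0, -70.136, -16.507], TCP at [0.287, -0.611, 0.246] pointing down, gripper open.
Joint ranges: [-176.03, 176.03], [-82.01, 121.73], [-58.28, 71.71], [-173.87, 95.51], [-174.79, -0.11], [-173.66, 173.66]. Speed limits (degrees/s): [136.94, 136.94, 172.46, 180, 180, 180].

## Interface

Orientations are given as [roll, pitch, yaw] about the fixed x, y, z axes, in that order (R = Rz(yaw) Ry(pitch) Rx(roll)).
In Python, from plant import get_obs, snapshot, close_job, spot_in, spot_point gives the robot as it stands.
- The arm moves only by the tool play_rows, never from a script. Its argument "plan" is a list of rows, each a list of 6 numbers: the shift along the tool's x, y, z in cm, then the turn, a rotation vector about the tool's x, y, z in degrees. A call has 1 to 20 rows; each row shifts and turns the commanded pose from where the row before left it, along the tool's axes as they then stand; what a row does not reach is not made up. A row lasts 1/12 s, in which the tool goes at most 41.7 mm and 7.16 degrees, less where a joint would pass 70% of its speed; a pose out of reach is approached as far as the arm can. A call is refused whole if a number of a shift passes 4.17 or a number of a turn 7.16, either way. A call with a gripper value outside its range is refused whole. "grip" is the finger opening in cm, from 0 to 8.76, set as the call begins (left out, the last holds). The fingers move at their own pace and stop on an object; the grip force is fixed at half the most. Time passes only in rows, so rows that do not move let the fingers close. It gives the time, the measured TCP pose, the force, the opening and the grip force at its end, in the units of the state.
- get_obs(): the state, without advancing time (a new reading comes with each control period).
- snapshot(name): name is "side" or "top"; returns a dict with "frame" (400x640x3 uint8, red, green, blue), "fx", "fy", "cx", "cy" (pixels), "position" and "attitude" of the camera in the world. Camera axes: x right, y down, z forward; pixel columns grow to the right and rows downward; lengths in m; the calibration is good to about 2 mm. A picture is of the moment at which its call begins. There is no depth.
- close_job(): hands the job in; it is judged then, once.
Trained networks look in the newest picture that a camera, given by its name, has taken for a name from the list of things; names that differ only in an ending like _2 or _b are one class to them, and where a whole thing is asked for, a point or a joint stands for the part that bears it (a point fixed in the world has none). Each returns a list of dicts, best first, with "score" (0 to 1); they miss things now and then, are a little off and sometimes report something else, mostly with a low value. They report only what shows in the picture. A call takes as long as a camera call.
- spot_in(camera, thing): "position" ([x, y, z] in m, in world coordinates, good to about 4 mm: the middle of the surface that is visible of it).
- spot_point(camera, thing): "position" ([x, y, z] in m, in world coordinates, good to about 4 mm: a listed point, or the origin of a listed thing).
The state is a dict: "clock": time; "joint_pos": joint angles; "qvel": joint speeds; "tau": joint torques, N m; "tool_pos": TCP position; "orientation": TCP orientation; "force": force on the tool from outside, world axes, zero at the start; "moment": the same for the moment, N m; "opening": finger opening in m; "gripper_force": force on a finger pad.
Only numpy, scipy, OpenCV 4.12 (cv2) and the standard library are available. Lean on these libraries where they do the work, as an engineer would, in place of code of your own. Each camera call takes 0.05 s, during which the arm holds its last target. There are 200 camera calls.

## Working session

There is one attempt and no reset: what is moved stays moved. The work goes in short steps, Python scripts to look and compute and a tool call to move; the robot and the scene stay as the last step left them, time stands still between calls to the robot, and variables do not carry over. Pictures are saved under pics/ and viewed, at most 10 in all, crops included, and the job is handed in when it is done.

Besides the shell and the picture viewer there is one more tool, called in YAML: its name, and indented under it one key for each argument. play_rows: Moves the arm, as the interface text tells. Its arguments: {"type":"object","properties":{"plan":{"type":"array","items":{"type":"array","items":{"type":"number"}}},"grip":{"type":"number"}},"required":["plan"]}

```bash
mkdir -p pics
cat > h.py <<'E'
import numpy as np, cv2
from plant import *
def see(n,f):
    s=snapshot(n); cv2.imwrite('pics/'+f,s['frame'][:,:,::-1]); return s
E
python3 - <<'E'
from h import *
for c in('top','side'):
    s=see(c,c+'0.png'); print(c,s['fx'],s['cx'],s['cy'],s['position'],s['attitude'])
    for t in('shifter','gate','knob','bottle_mid','screwdriver_grip','collar_mid'):
        print(t,[(np.round(d['position'],3).tolist(),round(d['score'],2)) for d in spot_point(c,t)[:2]])
o=get_obs();print(o)
E
```

```text
top 370.8383446390326 321.07783587082787 200.84941791236668 [0.47332934 0.13000762 0.97980098] [-170.8012272    -1.44161805  -89.5336284 ]
shifter [([0.564, -0.02, -0.002], 0.89)]
gate [([0.567, -0.015, 0.088], 0.97)]
knob [([0.601, 0.015, 0.219], 0.6)]
bottle_mid [([0.676, 0.282, 0.017], 0.39)]
screwdriver_grip [([0.468, -0.179, 0.013], 0.57)]
collar_mid [([0.714, -0.132, 0.016], 0.46)]
side 462.0915946968909 319.4301671933656 196.56057624994986 [0.30552813 1.1127841  0.8801438 ] [-125.13520886   -0.29043955 -162.86965725]
shifter [([0.569, -0.015, 0.0], 0.92)]
gate [([0.565, -0.012, 0.091], 0.62)]
knob [([0.6, 0.014, 0.212], 0.62)]
bottle_mid [([0.598, 0.129, 0.076], 0.86), ([0.677, 0.284, 0.018], 0.17)]
screwdriver_grip [([0.468, -0.176, 0.017], 0.49)]
collar_mid [([0.715, -0.137, 0.012], 0.51)]
{'clock': 0.7, 'joint_pos': array([-4.82952248e+01,  2.05447047e+01,  6.81530532e-01, -1.08763871e-03,
       -7.01353893e+01, -1.65054318e+01]), 'qvel': array([ 0.05628287,  0.0824774 , -0.07587466, -0.05470272, -0.04991592,
        0.06072234]), 'tau': array([-2.38409730e-04, -5.82166171e+01,  2.93253314e+01,  7.00116858e+00,
        1.27140182e-02,  4.92943883e-06]), 'tool_pos': array([ 0.287355  , -0.61075065,  0.24557326]), 'orientation': array([-1.79998913e+02,  1.38893184e-03, -1.54801026e+02]), 'force': array([-0.17577085, -0.87125339, -0.05736314]), 'moment': array([ 0.02318968, -0.02683242,  0.03740092]), 'gripper_force': 0.0, 'opening': 0.08782302128573416}
```

```bash
python3 -c "
import cv2,numpy as np
a=cv2.imread('pics/top0.png');b=cv2.imread('pics/side0.png')
cv2.imwrite('pics/both0.png',cv2.resize(np.vstack([a,b]),(480,600)))"
```

```text
(no output)
```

View pics/top0.png

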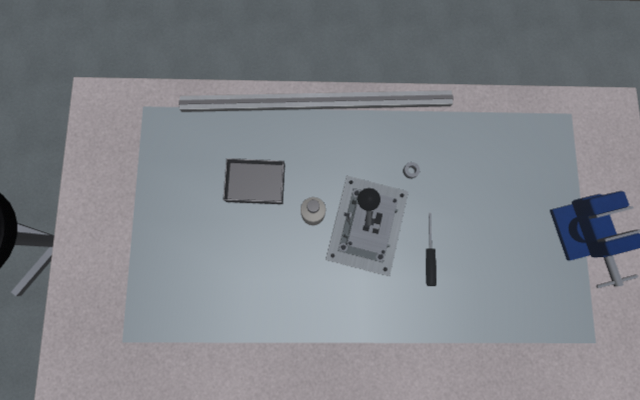

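View pics/side0.png

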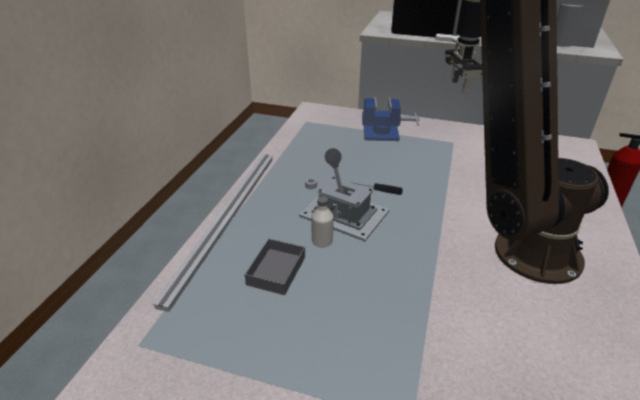

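The top view shows the plate with corners near (346,176), (408,190), (390,276) and (327,262), so it is turned right. The knob is at (369,199), in the far left slot. The bottle is at (313,211), the screwdriver at (431,260) and the collar at (411,170). The side view agrees, with the lever tilted forward and left, and the knob at (333,157).

```bash
cat >> h.py <<'E'
from scipy.spatial.transform import Rotation as Ro
def ray(s,u,v,z):
    R=Ro.from_euler('xyz',s['attitude'],degrees=True).as_matrix()
    d=R@np.array([(u-s['cx'])/s['fx'],(v-s['cy'])/s['fy'],1]); p=np.array(s['position'])
    return p+d*(z-p[2])/d[2]
def pts(n=3,things=('gate','knob')):
    r={t:[] for t in things}
    for c in('top','side'):
        for i in range(n):
            s=snapshot(c)
            for t in things:
                for d in spot_point(c,t)[:1]: r[t].append(d['position'])
    return {t:(np.median(r[t],0),np.std(r[t],0)) for t in r}
E
python3 - <<'E'
from h import *
s=snapshot('top'); g=cv2.cvtColor(s['frame'],cv2.COLOR_RGB2GRAY)
C=np.array([ray(s,u,v,.012)[:2] for u,v in((346,176),(408,190),(390,276),(327,262))])
c=cv2.cornerSubPix(g,np.float32([[346,177],[408,190],[390,275],[327,262]]).reshape(-1,1,2),(4,4),(-1,-1),(3,50,.01)).reshape(-1,2)
D=np.array([ray(s,u,v,.012)[:2] for u,v in c])
for K in(C,D):
    e=[K[0]-K[3],K[1]-K[2],K[0]-K[1],K[3]-K[2]]
    print(K.mean(0),[np.linalg.norm(x).round(4) for x in e],[np.degrees(np.arctan2(x[1],x[0])).round(2) for x in e])
m=(g[180:222,352:386]<45).astype(np.uint8); n,l,st,ce=cv2.connectedComponentsWithStats(m)
print(st,ce+[352,180])
P=pts(4,('gate','shifter','knob'))
for t in P: print(t,P[t][0].round(4),P[t][1].round(4))
for yaw in(-11,-13,-15): print(yaw,Ro.from_euler('z',-yaw,degrees=True).apply(P['knob'][0]-P['gate'][0]).round(4))
E
```

```text
[ 0.56713902 -0.01654495] [np.float64(0.233), np.float64(0.2321), np.float64(0.1698), np.float64(0.1659)] [np.float64(-12.3), np.float64(-13.27), np.float64(77.76), np.float64(78.1)]
[ 0.56708465 -0.01655682] [np.float64(0.2303), np.float64(0.2296), np.float64(0.1693), np.float64(0.1655)] [np.float64(-12.45), np.float64(-13.4), np.float64(78.66), np.float64(78.96)]
[[   0    0   34   42 1025]
 [   6    9   22   22  372]
 [  23   34    6    8   31]] [[368.24487805 200.49560976]
 [368.41935484 199.09408602]
 [377.90322581 217.51612903]]
gate [ 0.5666 -0.0143  0.0892] [0.0022 0.001  0.0014]
shifter [ 0.5655 -0.0157 -0.0029] [0.0033 0.0015 0.0037]
knob [0.5999 0.0142 0.2166] [0.0018 0.0012 0.0009]
-11 [0.0272 0.0344 0.1275]
-13 [0.026  0.0353 0.1275]
-15 [0.0247 0.0362 0.1275]
```

play_rows:
  plan:
    - [0,0,-0.5,0,0,7]
    - [0,0,-0.5,0,0,7]
    - [0,0,-0.5,0,0,7]
    - [0,0,-0.5,0,0,7]
    - [0,0,-0.5,0,0,7]
    - [0,0,-0.5,0,0,2.5]
    - [0,0,0,0,0,0]
  grip: 0

```text
clock: 2.93
tool_pos: [0.2875, -0.6112, 0.2767]
orientation: [-179.9, 0.1, 167.6]
force: [-0.0, 0.1, 0.5]
opening: 0.0468
gripper_force: 0.0
```

```bash
cat >> h.py <<'E'
O=np.array([.567,-.0155,0]); RS=Ro.from_euler('z',-12.3,degrees=True)
def go(*T):
    """tool-frame shifts (cm) for successive shifter-frame TCP targets (mm), pose now in shifter frame"""
    o=get_obs(); R=Ro.from_euler('xyz',o['orientation'],degrees=True); p=o['tool_pos']
    print('t',round(o['clock'],2),'S',(RS.inv().apply(p-O)*1e3).round(1),'rpy',o['orientation'].round(1),'F_S',RS.inv().apply(o['force']).round(1),'op',round(o['opening'],4))
    for t in T:
        q=O+RS.apply(np.array(t)/1e3); print((R.inv().apply(q-p)*100).round(2),q.round(3)); p=q
E
python3 -c "
from h import *
go((125,-70,270),(75,38,270),(75,38,219));print(get_obs()['joint_pos'].round(1))"
```

```text
t 2.93 S [-146.1 -641.5  276.7] rpy [-1.799e+02  1.000e-01  1.676e+02] F_S [-0.1  0.1  0.5] op 0.0468
[-27.    57.21   0.63] [ 0.674 -0.111  0.27 ]
[ 5.02 10.79 -0.02] [0.648 0.006 0.27 ]
[0.01 0.01 5.1 ] [0.648 0.006 0.219]
[-48.3  19.6   3.4   0.  -73.6 -54.1]
```

play_rows:
  plan:
    - [-1.35,2.86,0.03,0,0,0]
    - [-1.35,2.86,0.03,0,0,0]
    - [-1.35,2.86,0.03,0,0,0]
    - [-1.35,2.86,0.03,0,0,0]
    - [-1.35,2.86,0.03,0,0,0]
    - [-1.35,2.86,0.03,0,0,0]
    - [-1.35,2.86,0.03,0,0,0]
    - [-1.35,2.86,0.03,0,0,0]
    - [-1.35,2.86,0.03,0,0,0]
    - [-1.35,2.86,0.03,0,0,0]
    - [-1.35,2.86,0.03,0,0,0]
    - [-1.35,2.86,0.03,0,0,0]
    - [-1.35,2.86,0.03,0,0,0]
    - [-1.35,2.86,0.03,0,0,0]
    - [-1.35,2.86,0.03,0,0,0]
    - [-1.35,2.86,0.03,0,0,0]
    - [-1.35,2.86,0.03,0,0,0]
    - [-1.35,2.86,0.03,0,0,0]
    - [-1.35,2.86,0.03,0,0,0]
    - [-1.35,2.86,0.03,0,0,0]

```text
clock: 4.6
tool_pos: [0.6737, -0.108, 0.2693]
orientation: [180.0, -0.0, 167.8]
force: [0.7, -0.7, 0.6]
opening: 0.0004
gripper_force: 0.0
```

play_rows:
  plan:
    - [1,2.16,0,0,0,0]
    - [1,2.16,0,0,0,0]
    - [1,2.16,0,0,0,0]
    - [1,2.16,0,0,0,0]
    - [1,2.16,0,0,0,0]
    - [0,0,0,0,0,0]
    - [0,0,0,0,0,0]

```text
clock: 5.18
tool_pos: [0.647, 0.0079, 0.2695]
orientation: [180.0, 0.0, 167.9]
force: [-0.4, -0.7, -0.9]
opening: 0.0007
gripper_force: 0.0
```

```bash
python3 -c "
from h import *
go((75,38,219),(50,38,219))
s=see('side','side1.png');cv2.imwrite('pics/side1c.png',cv2.resize(s['frame'][60:260,200:520,::-1],(800,500)))"
```

```text
t 5.18 S [ 73.2  39.9 269.5] rpy [180.    0.  167.9] F_S [-0.2 -0.7 -0.9] op 0.0007
[-0.18 -0.19  5.05] [0.648 0.006 0.219]
[ 2.5   0.01 -0.  ] [0.624 0.011 0.219]
```

View pics/side1c.png

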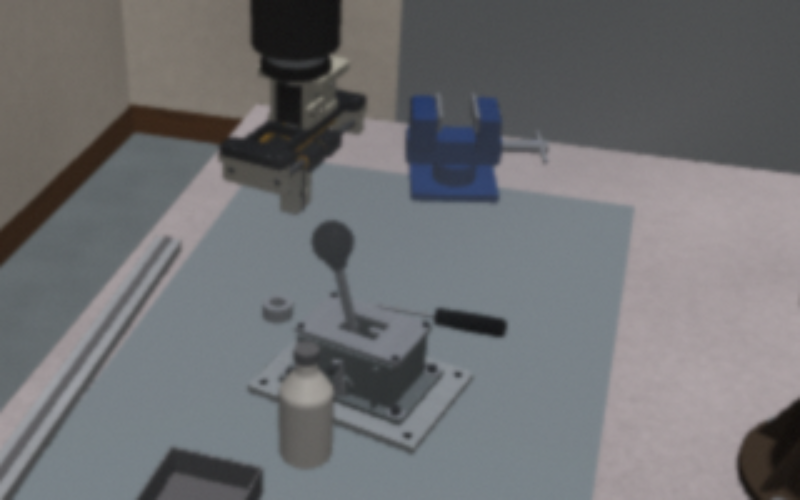

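Closed fingertips at crop (294,205) are clear, beyond and above the knob at (333,243). I'll lower them and push back, stopping a little short.

play_rows:
  plan:
    - [-0.1,-0.1,1,0,0,0]
    - [-0.1,-0.1,1,0,0,0]
    - [0,0,1,0,0,0]
    - [0,0,1,0,0,0]
    - [0,0,1,0,0,0]
    - [0,0,0,0,0,0]
    - [0.4,0,0,0,0,0]
    - [0.4,0,0,0,0,0]
    - [0.4,0,0,0,0,0]
    - [0,0,0,0,0,0]

```text
clock: 6.07
tool_pos: [0.6365, 0.0072, 0.2205]
orientation: [180.0, 0.1, 167.7]
force: [0.3, 0.0, 0.6]
opening: 0.0004
gripper_force: 0.0
```

play_rows:
  plan:
    - [0.3,0,0,0,0,0]
    - [0.3,0,0,0,0,0]
    - [0.3,0,0,0,0,0]
    - [0.3,0,0,0,0,0]
    - [0.3,0,0,0,0,0]
    - [0.3,0,0,0,0,0]
    - [0.3,0,0,0,0,0]
    - [0.3,0,0,0,0,0]
    - [0,0,0,0,0,0]
    - [0,0,0,0,0,0]

```text
clock: 6.9
tool_pos: [0.6147, 0.0122, 0.221]
orientation: [179.9, 0.2, 167.7]
force: [4.4, -2.4, 2.9]
opening: 0.0003
gripper_force: 2.4
```

```bash
python3 -c "
from h import *
go((33.5,38,219))
P=pts(3)
for t in P: print(t,P[t][0].round(4),P[t][1].round(4),(RS.inv().apply(P[t][0]-O)*1e3).round(1))
s=see('side','side2.png')
t=see('top','top2.png')
cv2.imwrite('pics/c2.png',np.hstack([cv2.resize(s['frame'][120:270,270:410,::-1],(400,428)),cv2.resize(t['frame'][160:288,308:428,::-1],(400,428))]))"
```

```text
t 6.9 S [ 40.8  37.2 221. ] rpy [179.9   0.2 167.7] F_S [ 4.9 -1.4  2.9] op 0.0003
[0.73 0.08 0.2 ] [0.608 0.014 0.219]
gate [ 0.5652 -0.0146  0.0876] [0.0018 0.0017 0.0306] [-2.   0.5 87.6]
knob [0.5795 0.0196 0.2182] [0.002  0.0013 0.0025] [  4.7  37.  218.2]
```

View pics/c2.png

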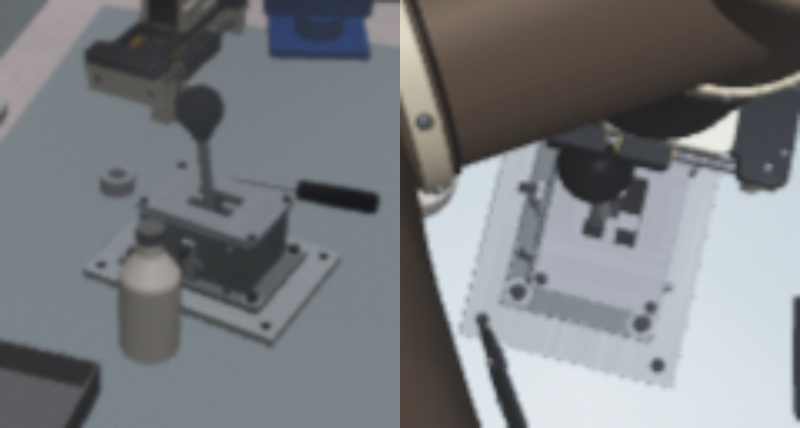

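Knob at side crop (198,112) and top crop (595,172), about 7 mm forward of the channel and still at the left stop. I'll push the rest.

play_rows:
  plan:
    - [0.2,0,0,0,0,0]
    - [0.2,0,0,0,0,0]
    - [0.2,0,0,0,0,0]
    - [0.1,0,0,0,0,0]
    - [0,0,0,0,0,0]
    - [0,0,0,0,0,0]

```text
clock: 8.4
tool_pos: [0.6063, 0.0136, 0.2194]
orientation: [-180.0, -0.0, 167.7]
force: [3.5, -0.1, 2.8]
opening: 0.0006
gripper_force: 1.6
```

```bash
python3 -c "
from h import *
go((33.5,38,219))
P=pts(4)
for t in P: print(t,P[t][0].round(4),P[t][1].round(4),(RS.inv().apply(P[t][0]-O)*1e3).round(1))
go((33.5,38,219),(65,38,219),(65,95,219),(0,95,219))"
```

```text
t 8.4 S [ 32.2  36.8 219.4] rpy [-180.    -0.   167.7] F_S [3.5 0.7 2.8] op 0.0006
[-0.13  0.12  0.04] [0.608 0.014 0.219]
gate [ 0.5657 -0.0149  0.088 ] [0.0015 0.0018 0.0015] [-1.4  0.3 88. ]
knob [0.5721 0.0212 0.2169] [0.0016 0.0012 0.0017] [ -2.8  37.  216.9]
t 9.6 S [ 32.4  36.8 219.4] rpy [-180.    -0.   167.7] F_S [ 1.4 -0.9 -0.4] op 0.0003
[-0.11  0.12  0.04] [0.608 0.014 0.219]
[-3.15  0.   -0.  ] [0.639 0.008 0.219]
[ 0.   5.7 -0. ] [0.651 0.063 0.219]
[ 6.5 -0.   0. ] [0.587 0.077 0.219]
```

play_rows:
  plan:
    - [-1,0,0,0,0,0]
    - [-1.1,0,0,0,0,0]
    - [-1.1,0,0,0,0,0]
    - [0,2,0,0,0,0]
    - [0,2.3,0,0,0,0]
    - [0,2,0,0,0,0]
    - [2,0,0,0,0,0]
    - [2.3,0,0,0,0,0]
    - [2.2,0,0,0,0,0]
    - [0,0,0,0,0,0]
    - [0,0,0,0,0,0]

```text
clock: 10.52
tool_pos: [0.5882, 0.0824, 0.2199]
orientation: [180.0, 0.0, 167.7]
force: [0.1, -0.4, 0.6]
opening: 0.0003
gripper_force: 0.0
```

```bash
python3 -c "
from h import *
go((-1,83,219),(-1,60,219),(-1,7,219))
P=pts(2)
for t in P: print(t,P[t][0].round(4),P[t][1].round(4),(RS.inv().apply(P[t][0]-O)*1e3).round(1))
s=see('side','side3.png')
t=see('top','top3.png')
cv2.imwrite('pics/c3.png',np.hstack([cv2.resize(s['frame'][120:270,270:410,::-1],(400,428)),cv2.resize(t['frame'][160:288,308:428,::-1],(400,428))]))"
```

```text
t 10.52 S [-1.000e-01  1.002e+02  2.199e+02] rpy [180.    0.  167.7] F_S [ 0.2 -0.4  0.6] op 0.0003
[ 0.09 -1.72  0.09] [0.584 0.066 0.219]
[ 0.  -2.3 -0. ] [0.579 0.043 0.219]
[ 0.  -5.3 -0. ] [ 0.568 -0.008  0.219]
gate [ 0.5654 -0.0146  0.0894] [0.0008 0.0014 0.0005] [-1.8  0.6 89.4]
knob [0.5714 0.0212 0.218 ] [0.0011 0.0008 0.0014] [ -3.5  36.8 218. ]
```

View pics/c3.png

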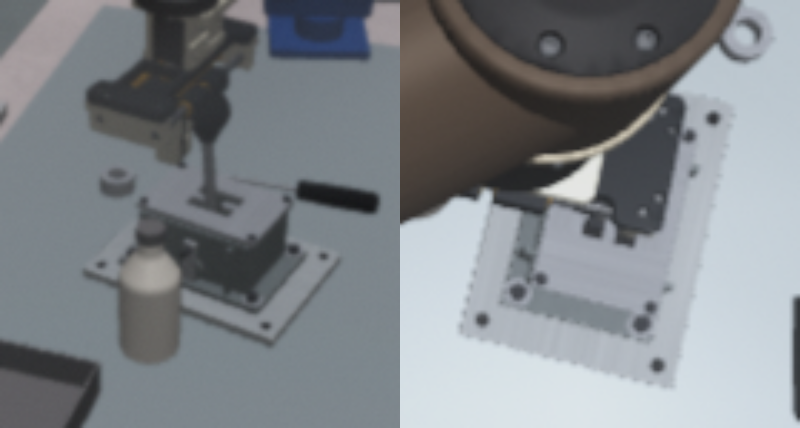

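Fingers at side crop (172,150) are left of the knob (208,115), and the top view shows the gripper body above it. I'll push right in steps, watching the force.

play_rows:
  plan:
    - [0,-0.5,0,0,0,0]
    - [0,-0.5,0,0,0,0]
    - [0,-0.5,0,0,0,0]
    - [0,-0.5,0,0,0,0]
    - [0,-0.4,0,0,0,0]
    - [0,-0.4,0,0,0,0]
    - [0,-0.4,0,0,0,0]
    - [0,-0.4,0,0,0,0]
    - [0,0,0,0,0,0]

```text
clock: 11.97
tool_pos: [0.581, 0.0469, 0.2206]
orientation: [179.9, 0.1, 167.7]
force: [0.6, 4.2, 3.5]
opening: 0.0005
gripper_force: 1.8
```

```bash
python3 -c "
from h import *
go((-1,7,219))
P=pts(2)
for t in P: print(t,P[t][0].round(4),P[t][1].round(4),(RS.inv().apply(P[t][0]-O)*1e3).round(1))"
```

```text
t 11.97 S [  0.4  63.9 220.6] rpy [1.799e+02 1.000e-01 1.677e+02] F_S [-0.3  4.2  3.5] op 0.0005
[ 0.14 -5.69  0.15] [ 0.568 -0.008  0.219]
gate [ 0.5658 -0.0156  0.0883] [0.0018 0.0013 0.0017] [-1.1 -0.4 88.3]
knob [0.5676 0.0091 0.2182] [0.0012 0.0014 0.0003] [ -4.7  24.2 218.2]
```

play_rows:
  plan:
    - [0,-0.4,0,0,0,0]
    - [0,-0.4,0,0,0,0]
    - [0,-0.4,0,0,0,0]
    - [0,-0.4,0,0,0,0]
    - [0,-0.4,0,0,0,0]
    - [0,-0.4,0,0,0,0]
    - [0,-0.4,0,0,0,0]
    - [0,-0.4,0,0,0,0]
    - [0,-0.4,0,0,0,0]
    - [0,-0.4,0,0,0,0]
    - [0,-0.4,0,0,0,0]
    - [0,-0.4,0,0,0,0]
    - [0,0,0,0,0,0]

```text
clock: 13.65
tool_pos: [0.5694, -0.0008, 0.2192]
orientation: [-180.0, -0.1, 167.7]
force: [-0.3, 1.7, 0.1]
opening: 0.0003
gripper_force: 0.6
```

play_rows:
  plan:
    - [0,-0.3,0,0,0,0]
    - [0,-0.3,0,0,0,0]
    - [0,-0.2,0,0,0,0]
    - [0,0,0,0,0,0]

```text
clock: 13.98
tool_pos: [0.5679, -0.0081, 0.2192]
orientation: [-180.0, -0.0, 167.7]
force: [-1.3, 2.0, 0.8]
opening: 0.0004
gripper_force: 0.7
```

```bash
python3 -c "
from h import *
go((-1,2,219))
P=pts(2)
for t in P: print(t,P[t][0].round(4),P[t][1].round(4),(RS.inv().apply(P[t][0]-O)*1e3).round(1))"
```

```text
t 13.98 S [ -0.7   7.4 219.2] rpy [-180.    -0.   167.7] F_S [-1.7  1.7  0.8] op 0.0004
[ 0.03 -0.54  0.02] [ 0.566 -0.013  0.219]
gate [ 0.5651 -0.0164  0.089 ] [0.0015 0.0008 0.002 ] [-1.7 -1.2 89. ]
knob [ 0.5631 -0.0297  0.1091] [0.0054 0.0169 0.1066] [ -0.8 -14.7 109.1]
```

play_rows:
  plan:
    - [0,-0.2,0,0,0,0]
    - [0,-0.2,0,0,0,0]
    - [0,0,0,0,0,0]

```text
clock: 14.83
tool_pos: [0.5674, -0.0117, 0.2195]
orientation: [180.0, 0.0, 167.7]
force: [0.2, 2.1, -1.5]
opening: 0.0004
gripper_force: 0.9
```

play_rows:
  plan:
    - [0,-0.2,0,0,0,0]
    - [0,0,0,0,0,0]

```text
clock: 15.0
tool_pos: [0.567, -0.0135, 0.2194]
orientation: [180.0, -0.0, 167.7]
force: [0.8, 4.0, -1.5]
opening: 0.0006
gripper_force: 1.7
```

```bash
python3 -c "
from h import *
go((-1,2,219))
for c in('side','top'):
    s=see(c,c+'4.png')
    for k in('knob','gate'):print(c,k,[((RS.inv().apply(np.array(d['position'])-O)*1e3).round(1),round(d['score'],2)) for d in spot_point(c,k)])
s=cv2.imread('pics/side4.png');t=cv2.imread('pics/top4.png')
cv2.imwrite('pics/c4.png',np.hstack([cv2.resize(s[120:270,270:410],(400,428)),cv2.resize(t[160:288,308:428],(400,428))]))"
```

```text
t 15.0 S [ -0.4   2.  219.4] rpy [180.   -0.  167.7] F_S [-0.1  4.1 -1.5] op 0.0006
[0.06 0.   0.04] [ 0.566 -0.013  0.219]
side knob [(array([ -2.8, -38.5, 216.8]), 0.76), (array([ 45.3, 316.1,  23.6]), 0.49)]
side gate []
top knob []
top gate []
```

View pics/c4.png

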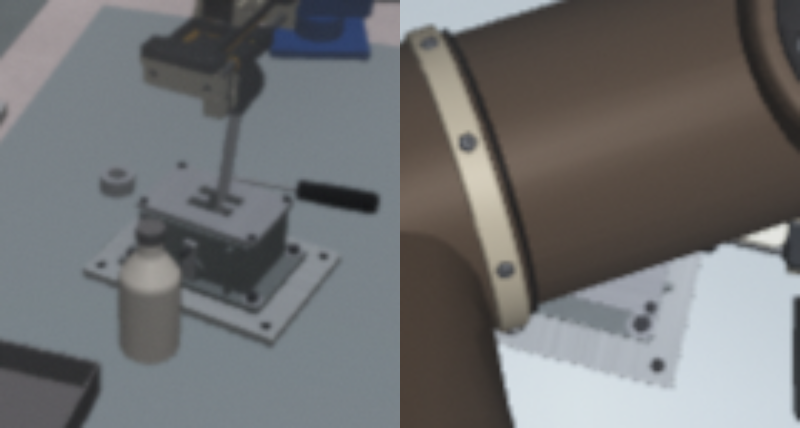

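The stem is at the right end of the channel (side crop 225,190), with the knob at about −38 mm. I'll press slightly to feel the stop.

play_rows:
  plan:
    - [0,-0.2,0,0,0,0]
    - [0,0,0,0,0,0]

```text
clock: 15.47
tool_pos: [0.5668, -0.0147, 0.2193]
orientation: [179.9, 0.0, 167.7]
force: [0.7, 9.3, -2.4]
opening: 0.0005
gripper_force: 4.0
```

play_rows:
  plan:
    - [0,1,0,0,0,0]
    - [0,1.5,0,0,0,0]
    - [1.5,0,0,0,0,0]
    - [2,0,0,0,0,0]
    - [2,0,0,0,0,0]
    - [0,-1.9,0,0,0,0]
    - [0,-2.3,0,0,0,0]
    - [0,-2.2,0,0,0,0]
    - [0,0,0,0,0,0]
    - [0,0,0,0,0,0]

```text
clock: 16.3
tool_pos: [0.5046, -0.0424, 0.22]
orientation: [-180.0, 0.0, 167.6]
force: [-0.4, 0.2, -1.3]
opening: 0.0004
gripper_force: 0.0
```

```bash
python3 -c "
from h import *
go((-37,-38,219),(-20,-38,217),(22.5,-38,210))
P=pts(2)
for t in P: print(t,P[t][0].round(4),P[t][1].round(4),(RS.inv().apply(P[t][0]-O)*1e3).round(1))"
```

```text
t 16.3 S [-55.2 -39.5 220. ] rpy [-180.     0.   167.6] F_S [-0.4  0.1 -1.3] op 0.0004
[-1.82  0.16  0.1 ] [ 0.523 -0.045  0.219]
[-1.7  0.   0.2] [ 0.539 -0.048  0.217]
[-4.25  0.01  0.7 ] [ 0.581 -0.057  0.21 ]
gate [ 0.566  -0.0136  0.0886] [0.0022 0.0017 0.0012] [-1.3  1.6 88.6]
knob [ 0.5564 -0.0489  0.2161] [0.0201 0.0838 0.0661] [ -3.2 -34.9 216.1]
```

play_rows:
  plan:
    - [-0.5,0,0,0,0,0]
    - [-0.5,0,0,0,0,0]
    - [-0.4,0,0,0,0,0]
    - [-0.3,0,0,0,0,0]
    - [-0.3,0,0,0,0,0]
    - [-0.4,0,0,0,0,0]
    - [-0.4,0,0,0,0,0]
    - [-0.4,0,0,0,0,0]
    - [-0.4,0,0,0,0,0]
    - [-0.4,0,0.1,0,0,0]
    - [0,0,0,0,0,0]

```text
clock: 17.82
tool_pos: [0.5444, -0.0506, 0.2182]
orientation: [-180.0, 0.0, 167.7]
force: [-1.1, -0.5, 0.4]
opening: -0.0
gripper_force: 0.6
```

```bash
python3 -c "
from h import *
go((21,-38,212))
P=pts(2)
for t in P: print(t,P[t][0].round(4),P[t][1].round(4),(RS.inv().apply(P[t][0]-O)*1e3).round(1))"
```

```text
t 17.82 S [-14.6 -39.1 218.2] rpy [-180.     0.   167.7] F_S [-1.  -0.7  0.4] op -0.0
[-3.56  0.11  0.62] [ 0.579 -0.057  0.212]
gate [ 0.5636 -0.0161  0.0904] [0.0008 0.0006 0.0005] [-3.2 -1.4 90.4]
knob [ 0.5757 -0.0543  0.2174] [0. 0. 0.] [ 16.8 -36.1 217.4]
```

Moving forward in the right-hand slot (knob at +17 mm). I'll continue.

play_rows:
  plan:
    - [-0.4,0,0.1,0,0,0]
    - [-0.4,0,0.1,0,0,0]
    - [-0.4,0,0.1,0,0,0]
    - [-0.4,0,0.1,0,0,0]
    - [-0.4,0,0.1,0,0,0]
    - [-0.4,0,0.1,0,0,0]
    - [-0.4,0,0,0,0,0]
    - [-0.3,0,0,0,0,0]
    - [0,0,0,0,0,0]

```text
clock: 19.17
tool_pos: [0.5741, -0.0572, 0.2117]
orientation: [-180.0, -0.1, 167.7]
force: [-1.9, -0.4, -2.0]
opening: 0.0005
gripper_force: 1.1
```

play_rows:
  plan:
    - [-0.2,0,0,0,0,0]
    - [-0.2,0,0,0,0,0]
    - [0,0,0,0,0,0]

```text
clock: 19.42
tool_pos: [0.5775, -0.058, 0.2119]
orientation: [-180.0, -0.1, 167.7]
force: [-2.8, 0.8, -3.4]
opening: 0.0005
gripper_force: 2.3
```

```bash
python3 -c "
from h import *
go((21,-38,212))"
```

```text
t 19.42 S [ 19.3 -39.3 211.9] rpy [-1.800e+02 -1.000e-01  1.677e+02] F_S [-2.9  0.2 -3.4] op 0.0005
[-0.17  0.13 -0.01] [ 0.579 -0.057  0.212]
```

play_rows:
  plan:
    - [-0.2,0,0,0,0,0]
    - [0,0,0,0,0,0]

```text
clock: 19.58
tool_pos: [0.5784, -0.0583, 0.2119]
orientation: [-180.0, -0.2, 167.7]
force: [-7.0, 2.4, -2.8]
opening: 0.0002
gripper_force: 4.0
```

play_rows:
  plan:
    - [-0.2,0,0,0,0,0]
    - [0,0,0,0,0,0]

```text
clock: 19.75
tool_pos: [0.5787, -0.0587, 0.2117]
orientation: [-179.9, -0.4, 167.7]
force: [-14.2, 4.3, 1.7]
opening: -0.0
gripper_force: 7.2
```

play_rows:
  plan:
    - [-0.1,0,0,0,0,0]
    - [0,0,0,0,0,0]

```text
clock: 19.92
tool_pos: [0.5788, -0.0588, 0.2117]
orientation: [-179.9, -0.4, 167.7]
force: [-16.3, 5.0, 3.3]
opening: 0.0005
gripper_force: 8.8
```

The force climbed to 16 N with no further travel at the expected position, so the lever is against the far stop. I'll come away.

play_rows:
  plan:
    - [0.5,0,0,0,0,0]
    - [1,0,0,0,0,0]
    - [2,0,0,0,0,0]
    - [3,0,0,0,0,0]
    - [3,0,-1,0,0,0]
    - [2,0,-2,0,0,0]
    - [1,-2,-2,0,0,0]
    - [0,-3,-1,0,0,0]
    - [0,-3.5,0,0,0,0]
    - [0,-3.5,0,0,0,0]
    - [0,-3.5,0,0,0,0]
    - [0,-3.5,0,0,0,0]
    - [0,-3.5,0,0,0,0]
    - [0,-3,0,0,0,0]
    - [0,0,0,0,0,0]
    - [0,0,0,0,0,0]

```text
clock: 21.25
tool_pos: [0.4064, -0.2832, 0.2734]
orientation: [-180.0, 0.2, 167.5]
force: [-0.9, 0.4, -0.2]
opening: 0.0002
gripper_force: 0.0
```

```bash
python3 -c "
from h import *
go()
P=pts(3,('gate','knob','bottle_mid','screwdriver_grip','collar_mid'))
for t in P: print(t,P[t][0].round(4),P[t][1].round(4),(RS.inv().apply(P[t][0]-O)*1e3).round(1))
s=see('side','side5.png')
t=see('top','top5.png')
cv2.imwrite('pics/c5.png',np.hstack([cv2.resize(s['frame'][120:270,270:410,::-1],(400,428)),cv2.resize(t['frame'][140:290,290:440,::-1],(400,428))]))"
```

```text
t 21.25 S [ -99.9 -295.8  273.4] rpy [-180.     0.2  167.5] F_S [-0.9  0.2 -0.2] op 0.0002
gate [ 0.5648 -0.0154  0.0879] [0.0017 0.001  0.0015] [-2.2 -0.4 87.9]
knob [ 0.6113 -0.0646  0.2095] [0.0011 0.0008 0.001 ] [ 53.7 -38.6 209.5]
bottle_mid [0.5954 0.1293 0.0747] [0.0011 0.0026 0.001 ] [ -3.  147.5  74.7]
screwdriver_grip [ 0.4692 -0.177   0.0144] [0.0009 0.0017 0.0018] [ -61.2 -178.6   14.4]
collar_mid [ 0.7151 -0.1346  0.0122] [0.0019 0.0033 0.0016] [170.1 -84.8  12.2]
```

View pics/c5.png

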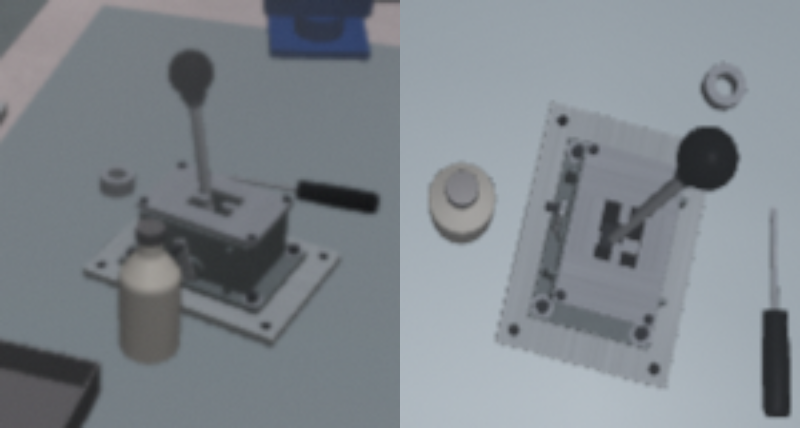

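The knob is at side crop (190,72) and top crop (707,158). That is +56 mm forward and 38 mm right of the gate centre, so third is fully home. The bottle, collar and screwdriver have not moved.

```bash
python3 -c "
from plant import *
print(close_job())"
```

```text
the job is handed in; nothing more can be done
None
```

The shifter is in third: I pushed the lever back to the cross channel, across to the right and forward against the far stop, the arm is clear, the bottle, screwdriver and collar measured unmoved (the tray was not re-measured), and the job is handed in.

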